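Lock the drilling carriage in its notch

TASK

Lifting nothing, push the carriage board of the drilling jig along its rails with the fingertips until you feel it drop into its locating notches, flush with the side fences. Then push the wooden turn-button round by its peg until it lies square across the top of the board to lock it down, and move clear. Leave the jar, offcut and screwdriver where they are.

Things in the scene. Friction and masses are not known exactly. Their poses are not given: they have to be found in the camera images.
- jig: Wooden jig fixed to the bench, 370 x 215 mm, spanning its x -200 to +170 mm. Origin on the bench; +x is the way the carriage must slide, z up. Two rails (tops 30 mm above the bench; between them, |y| < 29 mm, an open channel with its floor at 12 mm) run along x between two side fences, 25 mm wide, inner faces at y = +-76.5 mm, tops 50 mm above the bench.
- home (a point): Where the carriage origin is when home: jig x +50 mm, 22 mm above the bench. Here four notches in the rails (8 mm deep, 22 mm long; marked by nothing else) take the carriage's four feet (16 mm long) all at once, +-3 mm play; no other place does. The rails run on flat beyond, so a fast push may skip the notches. Dropped, the notch ends stop the carriage.
- carriage: Loose plywood board 140 (x) x 150 (y) x 18 mm on four 10 mm feet, 0.5-0.8 kg, 1.5 mm play to each fence, axes parallel to the jig's. Origin: centre, level with the feet's bottoms, 30 mm above the bench riding the rails (board 40-58 mm high), 22 mm when dropped (32-50 mm, flush with the fences). Starts 60-130 mm short of home. Friction 2-6 N.
- carriage_rear (a point): Middle of the carriage's plain rear edge face (carriage x = -70 mm, 19 mm above its feet): push here towards +x; the jig is empty behind it. On top of the board a fixed 40 mm round wooden blank in a V-cradle (y -63 to -13 mm, x +-48 mm) reaches 76 mm above the carriage origin; the +y half is bare.
- turn_button (a joint): Angle of a flat wooden bar, 18 x 10 mm, reaching 75 mm from a vertical pivot on the +y fence; underside 52.5 mm above the bench, so a riding board blocks it and a dropped one does not. 0: points along jig +x over the fence; grows as it swings to jig -y, over the board; 1.57: square across it. Range -0.6 to 1.65, starts -0.45 to -0.05. Stays where left; 1 N at the peg moves it.
- button_peg (a point): Upright wooden peg on the turn-button, 12 mm diameter, 60 mm from the pivot; it stands from 62.5 to 92.5 mm above the bench; this point is on its axis 77.5 mm above the bench. Push the peg sideways with a fingertip.
- button_pivot (a point): Pivot axis of the turn-button, at jig x = +50, y = +91 mm.
- jar: Bystander: closed jar, 68 mm diameter, 85 mm tall, beyond the jig's +x end, on the +y side. Origin under its centre.
- offcut: Bystander: wooden offcut 90 x 60 x 35 mm, beyond the jig's +x end, on the -y side. Origin under its centre.
- screwdriver: Bystander: screwdriver 190 mm long lying on the bench beyond the jig's -x end, roughly crosswise. Long axis is its x.
Things that resemble listed ones, but are neither listed nor needed, are in the scene too. Several things have the shape of the carriage; the one meant has the colours described above.

How it is judged (in metres and radians):
On the way, in this order (a step that is already met when the one before it is completed fails the run):
1. the carriage has dropped into the notches while the turn-button is still off it (z of carriage in the frame of jig below 0.0245 m and x of carriage in the frame of jig between 0.044 and 0.056 m and angle between carriage's own z axis and vertical below 0.04 rad and value of joint turn_button below 0.6 rad), for 0.2 s.
2. the turn-button lies across the board (value of joint turn_button above 1.2 rad), for 0.2 s.
At the end, for the whole second after the job is handed in: The carriage sits down in its notches (origin within 6 mm of home along the rails, less than 2.5 mm above its dropped height, level within 0.04 rad, at rest) and the turn-button is at 1.2 rad or more, across the board (z of carriage in the frame of jig below 0.0245 m and x of carriage in the frame of jig between 0.044 and 0.056 m and angle between carriage's own z axis and vertical below 0.04 rad and linear speed of carriage below 0.02 m/s and value of joint turn_button above 1.2 rad); the robot touches nothing.
It fails at once if the carriage is lifted off its rails (z of carriage in the frame of jig above 0.042 m).
It fails at once if the carriage is tipped up (angle between carriage's own z axis and vertical above 0.25 rad).
It fails at once if a bystander is moved or lifted (distance of any of jar, offcut, screwdriver from where it was at the start of the episode above 0.025 m).
It also fails if it takes over 58 s, if anything falls off the work surface, if the arm or the gripper's body presses on something with over 40 N, if the wrist force passes 120 N, or if a joint passes its speed limit or range.

ROBOT

A 7-joint arm with a two-finger parallel gripper is mounted at the origin on the work surface. World frame = base frame: x ahead of the robot, y to its left, z up, the work surface at z = 0. Lengths are in mm, angles in rad, forces in N, time in s.
With the tool pointing down it reaches from about 400 to 875 mm from the base axis. Payload 4.4 kg.
Tool frame: the origin (TCP) lies at the very end of the fingers, on their centre line; the grasp point (between the pads) lies 19 mm behind it; z points along the fingers, y is the line along which they close (so a half turn about z gives the same grasp; the last joint's range is limited). The gripper opens to 85 mm and grips with 20 to 120 N. Pads are 22 mm wide; open, the fingers measure 114 mm over their backs; the gripper's body (76 mm by 85 mm) begins 54 mm behind the grasp point. The pads swing forward as they close: fully open they stand 13 mm farther back than shut.
Start: joints at [-1.351, 0.628, 0.038, 1.517, -0.027, 0.996, -0.02], TCP at [183.226, 623.656, 203.913] pointing down, gripper open.
Joint ranges: [-3.06, 3.06], [-0.37, 2.12], [-1.25, 1.32], [0.18, 2.47], [-1.1, 4.24], [0.23, 1.98], [-2.94, 2.94]. Speed limits (rad/s): [2.57, 2.57, 3.14, 3.14, 3.14, 3.14, 3.14].

INTERFACE

Orientations are given as [roll, pitch, yaw] about the fixed x, y, z axes, in that order (R = Rz(yaw) Ry(pitch) Rx(roll)).
In Python, from cell import ctrl gives the robot as it stands.
- The arm moves only by the tool step_arm, never from a script. Its argument "series" is a list that holds one entry, the list of rows, each a list of 7 numbers: the turn, a rotation vector about the tool's x, y, z as a fraction of full scale, then the shift along the tool's x, y, z as a fraction of full scale, then the closure, from 0 (fully open) to 1 (shut). In form: [[[ax, ay, az, tx, ty, tz, gripper], ...]]. A call has 1 to 12 rows; each row shifts and turns the commanded pose from where the row before left it, along the tool's axes as they then stand; what a row does not reach is not made up. Full scale, the value 1, is 150 mm for a shift and 45 degrees for a turn. A row lasts 1/10 s, in which the tool goes at most 50 mm and 8.59 degrees, less where a joint would pass 70% of its speed; a pose out of reach is approached as far as the arm can. A call with a number of a shift or a turn outside -1 to 1 is refused whole. A call with a gripper value outside its range is refused whole. The fingers move at their own pace and stop on an object; the grip force is fixed at half the most. Time passes only in rows, so rows that do not move let the fingers close. It gives the time, the measured TCP pose, the force, the opening and the grip force at its end, in the units of the state.
- ctrl.read_state(): the state, without advancing time (a new reading comes with each control period).
- ctrl.get_image(name): name is "scene" or "side" or "wrist"; returns a dict with "img" (480x640x3 uint8, red, green, blue), "fx", "fy", "cx", "cy" (pixels), "dist" ([k1, k2, p1, p2, k3] as OpenCV has them; the pictures are not rectified), "R" (3x3) and "t" (3): a world point X has camera coordinates R X + t. Camera axes: x right, y down, z forward; pixel columns grow to the right and rows downward; lengths in mm; the calibration is good to about 2 mm. A picture is of the moment at which its call begins. There is no depth.
- ctrl.finish_job(): hands the job in; it is judged then, once.
Trained networks look in a picture, given as the dict that the camera call returned (one of the last four; its "shot" number tells which), for a name from the list of things; names that differ only in an ending like _2 or _b are one class to them, and where a whole thing is asked for, a point or a joint stands for the part that bears it (a point fixed in the world has none). Each returns a list of dicts, best first, with "score" (0 to 1); they miss things now and then, are a little off and sometimes report something else, mostly with a low value. They report only what shows in the picture. A call takes as long as a camera call. They do not tell look-alikes from the thing itself.
- ctrl.recognise(picture, thing): "centre" ([column, row] in pixels, amid what is visible of it).
The state is a dict: "clock": time; "qpos": joint angles; "qd": joint speeds; "tau": joint torques, N m; "eef_pos": TCP position; "tool_rot": TCP orientation; "force": force on the tool from outside, world axes, zero at the start; "torque": the same for the moment, N m; "width": finger opening in mm; "gripper_force": force on a finger pad.
Only numpy, scipy, OpenCV 4.12 (cv2) and the standard library are available. Lean on these libraries where they do the work, as an engineer would, in place of code of your own. Each camera call takes 0.05 s, during which the arm holds its last target. There are 200 camera calls.

## Working session

There is one attempt and no reset: what is moved stays moved. The work goes in short steps, Python scripts to look and compute and a tool call to move; the robot and the scene stay as the last step left them, time stands still between calls to the robot, and variables do not carry over. Pictures are saved under pics/ and viewed, at most 10 in all, crops included, and the job is handed in when it is done.

Besides the shell and the picture viewer there is one more tool, called after ">>>" as a command line: name --argument value ..., lists and objects as JSON in quotes. step_arm: Moves the arm, as the interface text tells. Shift numbers are shares of 150 mm and turn numbers shares of 45 degrees, none past 1 either way. Its arguments: {"type":"object","properties":{"series":{"type":"array","items":{"type":"array","items":{"type":"array","items":{"type":"number","minimum":-1,"maximum":1}}}}},"required":["series"]}

```bash
mkdir -p pics; cat > h.py <<'E'
import numpy as np, cv2, pickle
def save(n,tag):
    from cell import ctrl
    p=ctrl.get_image(n); pickle.dump(p,open(f'{tag}.pkl','wb')); cv2.imwrite(f'pics/{tag}.png',p['img'][:,:,::-1]); return p
def K(p): return np.array([[p['fx'],0,p['cx']],[0,p['fy'],p['cy']],[0,0,1]],float)
def ray(p,uv,z):
    u=cv2.undistortPoints(np.array([[uv]],float),K(p),np.array(p['dist'],float))[0,0]
    R=np.array(p['R']);t=np.array(p['t']); d=R.T@np.array([u[0],u[1],1]); c=-R.T@t
    return c+d*(z-c[2])/d[2]
def proj(p,X):
    r,_=cv2.Rodrigues(np.array(p['R'],float))
    return cv2.projectPoints(np.array(X,float).reshape(-1,3),r,np.array(p['t'],float),K(p),np.array(p['dist'],float))[0][:,0]
E
python3 - <<'E'
from h import *
from cell import ctrl
s=ctrl.read_state(); print(s['eef_pos'],s['tool_rot'],s['clock'])
for n in ['scene','side']:
    p=save(n,n+'0')
    print(n,(-np.array(p['R']).T@np.array(p['t'])).round())
    for th,z in [('jig',30),('carriage',50),('button_peg',77.5),('turn_button',58),('jar',40),('offcut',20),('screwdriver',10)]:
        for d in ctrl.recognise(p,th)[:3]: print(th,round(d['score'],2),np.round(d['centre']),ray(p,d['centre'],z).round())
E
```

```text
[183.05099359 622.9793819  202.96079437] [-3.13964916e+00  4.97165389e-05  2.85578844e+00] 0.0
scene [1412.  229. 1025.]
jig 0.72 [368. 294.] [648.  93.  30.]
carriage 0.76 [332. 276.] [638.   5.  50.]
carriage 0.67 [192. 205.] [ 518. -400.   50.]
carriage 0.56 [482. 232.] [398. 311.  50.]
button_peg 0.89 [396. 246.] [532. 128.  78.]
turn_button 0.63 [395. 247.] [517. 123.  58.]
jar 0.97 [454. 278.] [555. 269.  40.]
jar 0.39 [365. 300.] [674.  92.  40.]
offcut 0.67 [476. 327.] [659. 334.  20.]
offcut 0.65 [394. 247.] [484. 117.  20.]
screwdriver 0.75 [239. 250.] [ 596. -244.   10.]
screwdriver 0.55 [334. 277.] [608.   2.  10.]
side [ 99. 508. 594.]
jig 0.85 [244. 284.] [603. 106.  30.]
carriage 0.78 [395. 307.] [344.  -2.  50.]
carriage 0.69 [266. 243.] [643.   6.  50.]
carriage 0.64 [270. 436.] [346. 302.  50.]
button_peg 0.85 [270. 299.] [501. 138.  78.]
turn_button 0.61 [274. 294.] [521. 110.  58.]
jar 0.8 [192. 341.] [561. 261.  40.]
screwdriver 0.93 [356. 211.] [ 605. -261.   10.]
```

View pics/scene0.png

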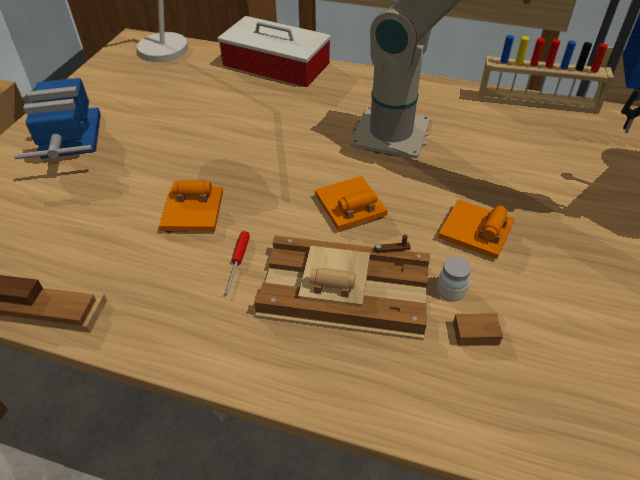

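View pics/side0.png

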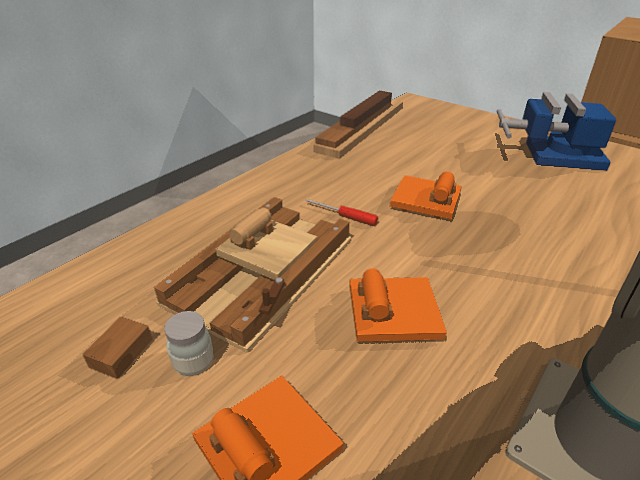

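```bash
python3 - <<'E'
import cv2
a=cv2.imread('pics/scene0.png')[225:345,245:445]; cv2.imwrite('pics/sc.png',cv2.resize(a,None,fx=4,fy=4,interpolation=cv2.INTER_CUBIC))
a=cv2.imread('pics/side0.png')[190:355,150:360]; cv2.imwrite('pics/si.png',cv2.resize(a,None,fx=3.6,fy=3.6,interpolation=cv2.INTER_CUBIC))
E
```

```text
(no output)
```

View pics/sc.png

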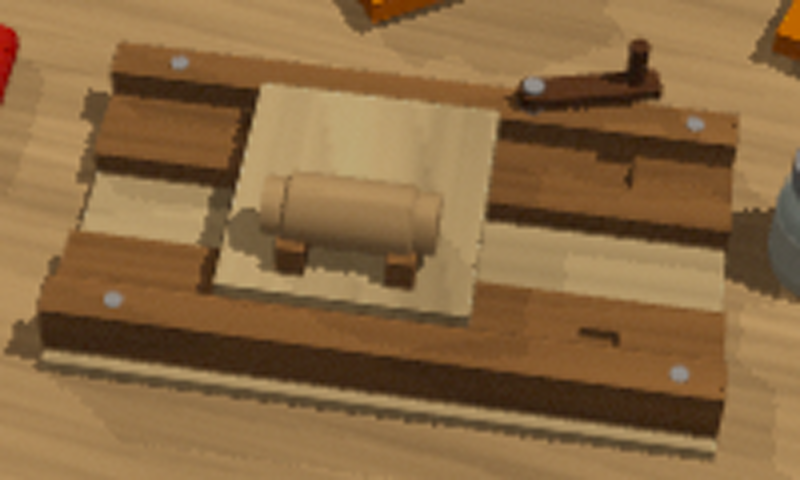

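View pics/si.png

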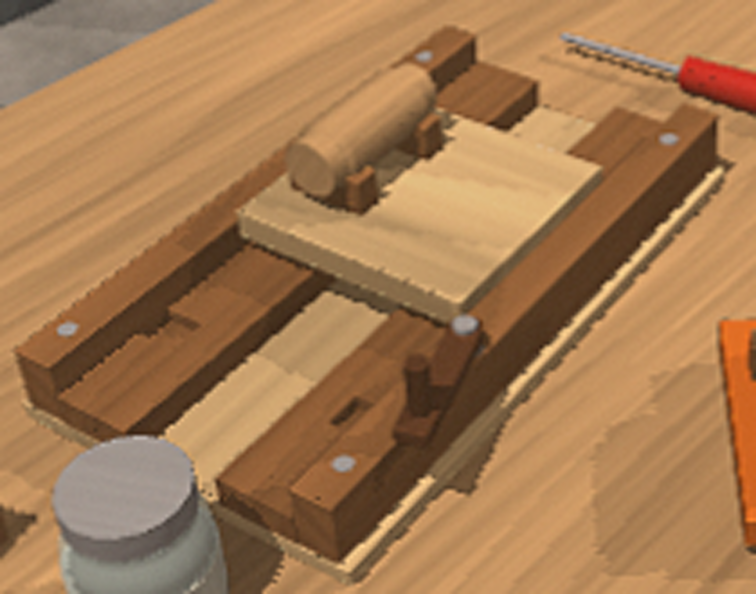

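```bash
cat > fit.py <<'E'
from h import *
from scipy.optimize import least_squares
a=pickle.load(open('scene0.pkl','rb'));b=pickle.load(open('side0.pkl','rb'))
J=[(a,(-200,101.5),(118,43)),(a,(170,101.5),(738,114)),(a,(170,-101.5),(723,400)),(a,(-200,-101.5),(40,310)),
(b,(170,101.5),(335,510)),(b,(170,76.5),(293,487)),(b,(-200,101.5),(717,118)),(b,(170,-101.5),(18,352)),(b,(170,-76.5),(58,372)),(b,(-200,-101.5),(445,27)),(b,(-200,-76.5),(476,40))]
C=[(a,(-70,75),(262,84)),(a,(70,75),(500,113)),(a,(70,-75),(472,316)),(a,(-70,-75),(215,288)),(b,(70,75),(460,308)),(b,(70,-75),(240,212)),(b,(-70,75),(602,170))]
def full(p,c): c=np.array(c,float); return c/4+[245,225] if p is a else c/3.6+[150,190]
def W(v,x,y,z):
    c,s=np.cos(v[2]),np.sin(v[2]); return [v[0]+c*x-s*y,v[1]+s*x+c*y,z]
def res(v):
    r=[]
    for p,xy,c in J: r.append(proj(p,W(v,*xy,50))[0]-full(p,c))
    for p,xy,c in C: r.append(proj(p,W(v,xy[0]+v[3],xy[1],58))[0]-full(p,c))
    for p,c in ((a,(534,86)),(b,(464,324))): r.append(proj(p,W(v,50,91,64))[0]-full(p,c))
    for p,c in ((a,(640,43)),(b,(417,358))): r.append(proj(p,W(v,50+60*np.cos(v[4]),91-60*np.sin(v[4]),92.5))[0]-full(p,c))
    return np.array(r).ravel()
s=least_squares(res,[640,90,1.5,-40,-.2],x_scale=[10,10,.1,10,.1],loss='soft_l1')
v=s.x; print(v.round(3)); print(res(v).reshape(-1,2).round(1).tolist())
np.save('v.npy',v)
for n,q in dict(rear=(v[3]-70,0,49),home_rear=(-20,0,41),piv=(50,91,60),peg=(50+60*np.cos(v[4]),91-60*np.sin(v[4]),77.5),peg_end=(50,31,77)).items(): print(n,np.round(W(v,*q)))
E
python3 fit.py
```

```text
[ 6.28534e+02  4.78050e+01  1.71600e+00 -3.57240e+01 -2.43000e-01]
[[-0.9, -0.8], [-0.6, -1.0], [0.4, -0.9], [-1.7, -0.4], [-0.4, 0.4], [-0.9, 0.8], [0.5, -1.3], [-1.2, 0.1], [-2.4, -0.6], [-0.4, -0.6], [-0.2, -1.4], [-0.2, -0.8], [-0.1, -1.3], [-0.1, -0.4], [-0.3, -1.4], [-0.4, -0.3], [-1.8, 0.7], [-0.4, -0.5], [-1.0, -0.6], [0.6, 0.7], [-0.7, 0.0], [-0.2, 1.4]]
rear [644. -57.  49.]
home_rear [631.  28.  41.]
piv [531.  84.  60.]
peg [509. 140.  78.]
peg_end [591.  93.  77.]
```

>>> step_arm --series '[[[0,0,-0.183,0,0,0,1],[0,0,-0.183,0,0,0,1],[0,0,-0.183,0,0,0,1],[0,0,0,-0.12,-0.26,0,1],[0,0,0,-0.12,-0.26,0,1],[0,0,0,-0.12,-0.26,0,1],[0,0,0,-0.12,-0.26,0,1],[0,0,0,-0.12,-0.26,0,1],[0,0,0,-0.12,-0.26,0,1],[0,0,0,-0.12,-0.26,0,1],[0,0,0,-0.12,-0.26,0,1],[0,0,0,-0.12,-0.26,0,1]]]'

```text
clock: 2.0
eef_pos: [395.3, 298.4, 204.2]
tool_rot: [3.141, 0.001, -2.996]
force: [0.9, -0.4, -0.2]
width: -0.1
gripper_force: 0.0
```

>>> step_arm --series '[[[0,0,0,-0.12,-0.26,0,1],[0,0,0,-0.12,-0.26,0,1],[0,0,0,-0.12,-0.26,0,1],[0,0,0,-0.12,-0.26,0,1],[0,0,0,-0.12,-0.26,0,1],[0,0,0,-0.12,-0.26,0,1],[0,0,0,-0.12,-0.26,0,1],[0,0,0,-0.12,-0.26,0,1],[0,0,0,-0.12,-0.26,0,1],[0,0,0,-0.12,-0.26,0,1],[0,0,0,-0.12,-0.26,0,1],[0,0,0,0,0,0,1]]]'

```text
clock: 3.2
eef_pos: [654.4, -104.6, 203.5]
tool_rot: [-3.136, 0.001, -3.005]
force: [-0.4, -0.4, -0.3]
width: 0.2
gripper_force: 0.0
```

```bash
cat > st.py <<'E'
from cell import ctrl
import numpy as np
v=np.load('v.npy'); s=ctrl.read_state(); e=np.array(s['eef_pos']); c,n=np.cos(v[2]),np.sin(v[2])
d=e[:2]-v[:2]; print('t',round(s['clock'],2),'jig',np.round([c*d[0]+n*d[1],-n*d[0]+c*d[1],e[2]],1),'rot',np.round(s['tool_rot'],3),'yawerr',round((s['tool_rot'][2]-v[2]-np.pi/2+np.pi)%(2*np.pi)-np.pi,3),'w',s['width'])
f=np.array(s['force']); print('Fjig',np.round([c*f[0]+n*f[1],-n*f[0]+c*f[1],f[2]],1))
E
python3 st.py; python3 - <<'E'
from h import *
save('wrist','w1')
E
```

```text
t 3.2 jig [-154.6   -3.6  203.5] rot [-3.136e+00  1.000e-03 -3.005e+00] yawerr -0.008 w 0.15569755888641304
Fjig [-0.4  0.5 -0.3]
```

View pics/w1.png

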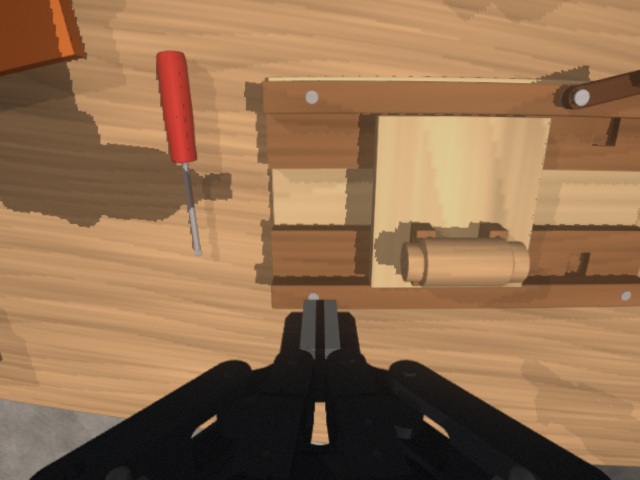

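```bash
python3 - <<'E'
import io,contextlib
with contextlib.redirect_stdout(io.StringIO()):
    from fit import *
w=pickle.load(open('w1.pkl','rb'))
for q,o in [((v[3]-70,75,58),(377,115)),((v[3]-70,-75,58),(372,288)),((v[3]+70,75,58),(550,118)),((50,91,64),(582,98)),((-200,101.5,50),(263,80)),((-200,-101.5,50),(272,307))]:
    P=np.array(W(v,*q)); O=ray(w,o,q[2]); print(q, (proj(w,P)[0]-o).round(1), (O-P).round(1))
E
```

```text
(np.float64(-105.72401852071911), 75, 58) [5.7 0. ] [ 0.6 -4.5  0. ]
(np.float64(-105.72401852071911), -75, 58) [ 3.6 -0.8] [ 1.3 -3.1  0. ]
(np.float64(34.27598147928088), 75, 58) [ 5.8 -1.9] [ 2.2 -4.3  0. ]
(50, 91, 64) [ 0.6 -2.5] [1.9 0.1 0. ]
(-200, 101.5, 50) [0.1 1.2] [-0.9 -0.2  0. ]
(-200, -101.5, 50) [3. 2.] [-1.7 -3.   0. ]
```

>>> step_arm --series '[[[0,0,0.01,0.012,0,0.2,1],[0,0,0,0.012,0,0.25,1],[0,0,0,0,0,0.25,1],[0,0,0,0,0,0.2,1],[0,0,0,0,0,0.1,1],[0,0,0,0,0,0.06,1],[0,0,0,0,0,0,1],[0,0,0,0,0,0,1]]]'

```text
clock: 4.05
eef_pos: [650.0, -96.4, 46.3]
tool_rot: [-3.141, 0.002, -3.004]
force: [0.5, 0.2, -0.2]
width: -0.2
gripper_force: 0.0
```

```bash
python3 st.py
```

```text
t 4.05 jig [-145.8   -0.4   46.3] rot [-3.141e+00  2.000e-03 -3.004e+00] yawerr -0.007 w -0.1996209034903611
Fjig [ 0.2 -0.5 -0.2]
```

>>> step_arm --series '[[[0,0,0,0,0.033,0.015,1],[0,0,0,0,0.033,0,1],[0,0,0,0,0.033,0,1],[0,0,0,0,0.033,0,1],[0,0,0,0,0.033,0,1],[0,0,0,0,0.033,0,1],[0,0,0,0,0.033,0,1],[0,0,0,0,0.033,0,1],[0,0,0,0,0.033,0,1],[0,0,0,0,0.033,0,1]]]'

```text
clock: 5.05
eef_pos: [642.0, -47.0, 42.6]
tool_rot: [3.142, -0.0, -3.004]
force: [0.5, 0.4, -0.4]
width: 0.0
gripper_force: 0.0
```

```bash
python3 st.py
```

```text
t 5.05 jig [-95.8   0.4  42.6] rot [ 3.142 -0.    -3.004] yawerr -0.007 w 0.013804982577452864
Fjig [ 0.3 -0.5 -0.4]
```

```bash
python3 - <<'E'
from h import *
save('wrist','w2')
a=save('side','s2')['img'][170:370,150:370,::-1]
b=cv2.imread('pics/w2.png')
cv2.imwrite('pics/c2.png',np.hstack([cv2.resize(b,(440,330)),cv2.resize(a,(360,330))]))
E
```

```text
(no output)
```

View pics/c2.png

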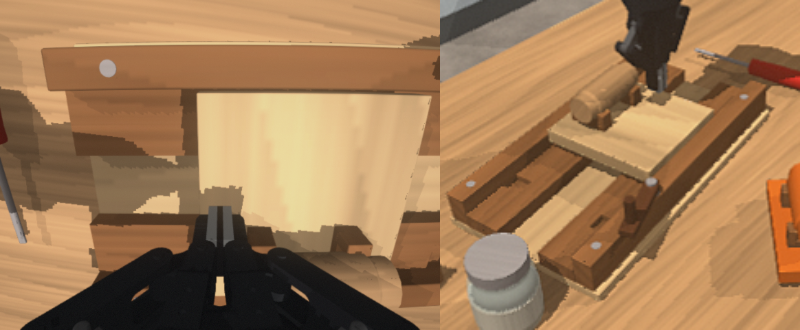

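```bash
python3 - <<'E'
import io,contextlib
with contextlib.redirect_stdout(io.StringIO()):
    from fit import *
w=pickle.load(open('w2.pkl','rb'));s=pickle.load(open('s2.pkl','rb'))
T=[642,-47,42.6]
for n,p in (('w',w),('s',s)):
    print(n,proj(p,T)[0].round(1),proj(p,[642,-47,62])[0].round(1))
# rear edge of carriage in w2 at top corner (197,92)*640/440 
for y,o in ((75,(286,135)),): O=ray(w,o,58); d=O[:2]-v[:2]; c,n=np.cos(v[2]),np.sin(v[2]); print(c*d[0]+n*d[1],-n*d[0]+c*d[1])
a=s['img'][190:260,240:330,::-1]; b=w['img'][220:420,200:440,::-1]
cv2.imwrite('pics/c3.png',np.hstack([cv2.resize(b,(396,330),interpolation=2),cv2.resize(a,(400,330),interpolation=2)]))
E
```

```text
w [321.2 288.1] [321.4 307.5]
s [284.1 234.4] [283.7 226.8]
-109.15276836483699 74.60737483908304
```

View pics/c3.png

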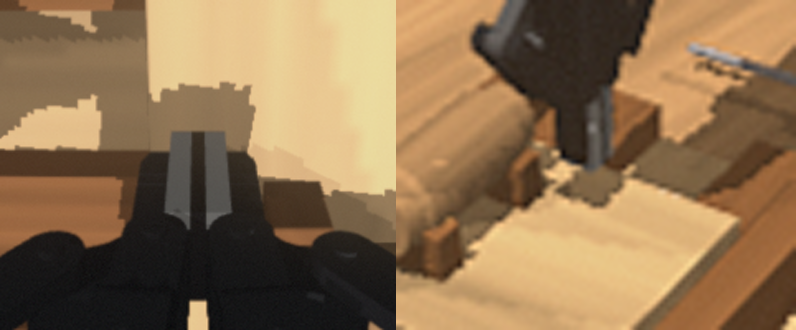

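```bash
python3 st.py; python3 - <<'E'
from h import *
from scipy.optimize import least_squares
w=pickle.load(open('w2.pkl','rb'));s=pickle.load(open('s2.pkl','rb'));w1=pickle.load(open('w1.pkl','rb'))
print('cam w2',(-w['R'].T@w['t']).round(),w['fx'],'w1 tcp px',proj(w1,[654.4,-104.6,203.5])[0], 'optical axis',w['R'][2])
# tip, +x tool face centre: wrist (321,299), side (284,228)
r=least_squares(lambda X: np.r_[proj(w,X)[0]-[321,299],proj(s,X)[0]-[284,228]],[640,-47,50]); print(r.x,r.fun)
# finger outline corners in wrist px -> width, for plane z=60
for z in (42,60): print(z,ray(w,(301,299),z),ray(w,(340,299),z))
E
```

```text
t 5.15 jig [-94.9   0.2  42.6] rot [ 3.141 -0.    -3.003] yawerr -0.006 w 0.16605884326670078
Fjig [-0.4 -0.5  0.5]
cam w2 [559. -59. 213.] 383.1513060437108 w1 tcp px [321.23898016 288.19949681] optical axis [ 0.32421207  0.04427114 -0.94494793]
[639.72206115 -47.44885012  58.56488079] [0.04584479 0.18230329 0.75293494 0.44599829]
42 [649.66849621 -56.14243159  42.        ] [647.00834244 -36.80798793  42.        ]
60 [640.10778311 -56.46297995  60.        ] [637.72723341 -39.16074556  60.        ]
```

>>> step_arm --series '[[[0,0,0,0,0,-0.1,1],[0,0,0,0,-0.1,0,1],[0,0,0,0.05,-0.1,0,1],[0,0,0,0.08,-0.1,0,1],[0,0,0,0,0,0,1],[0,0,0,0,0,0.1,1],[0,0,0,0,0,0.09,1],[-0.167,0,0,0,0,0,1],[-0.167,0,0,0,0,0,1],[0,0,0,0,0,0,1],[0,0,0,0,0,0,1]]]'

```text
clock: 6.25
eef_pos: [628.0, -96.1, 27.0]
tool_rot: [2.879, -0.002, -3.008]
force: [-0.6, -0.1, 0.8]
width: -0.5
gripper_force: 0.0
```

```bash
python3 st.py; python3 - <<'E'
from h import *
a=save('side','s3')['img'][170:340,160:380,::-1]
b=save('wrist','w3')['img'][:,:,::-1]
cv2.imwrite('pics/c4.png',np.hstack([cv2.resize(b,(400,300)),cv2.resize(a,(388,300),interpolation=2)]))
E
```

```text
t 6.25 jig [-142.3   21.3   27. ] rot [ 2.879e+00 -2.000e-03 -3.008e+00] yawerr -0.011 w -0.5377679824465651
Fjig [0.  0.6 0.8]
```

View pics/c4.png

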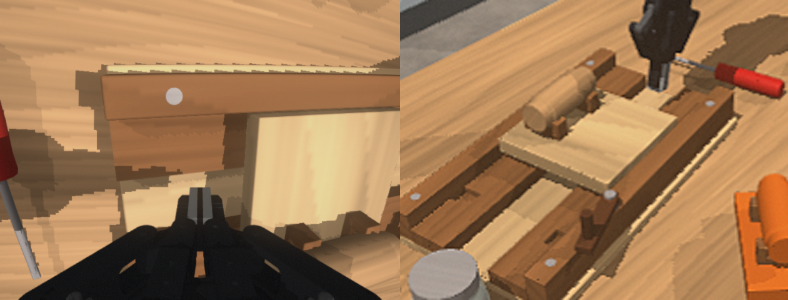

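>>> step_arm --series '[[[0,0,0,0,0.032,0.0086,1],[0,0,0,0,0.032,0.0086,1],[0,0,0,0,0.032,0.0086,1],[0,0,0,0,0.032,0.0086,1],[0,0,0,0,0.032,0.0086,1],[0,0,0,0,0.032,0.0086,1],[0,0,0,0,0.032,0.0086,1],[0,0,0,0,0.032,0.0086,1]]]'

```text
clock: 7.15
eef_pos: [624.0, -58.1, 29.1]
tool_rot: [2.883, 0.001, -3.006]
force: [0.2, -6.0, 2.0]
width: -0.1
gripper_force: 2.8
```

```bash
python3 st.py
```

```text
t 7.15 jig [-104.1   19.8   29.1] rot [ 2.883e+00  1.000e-03 -3.006e+00] yawerr -0.009 w -0.09912576638443439
Fjig [-6.   0.7  2. ]
```

>>> step_arm --series '[[[0,0,0,0,0.032,0.0088,1],[0,0,0,0,0.032,0.0088,1],[0,0,0,0,0.032,0.0088,1],[0,0,0,0,0.032,0.0088,1],[0,0,0,0,0.032,0.0088,1],[0,0,0,0,0.032,0.0088,1],[0,0,0,0,0.032,0.0088,1],[0,0,0,0,0.032,0.0088,1],[0,0,0,0,0.02,0.005,1],[0,0,0,0,0.013,0.0036,1]]]'

```text
clock: 8.15
eef_pos: [617.8, -15.2, 29.0]
tool_rot: [2.885, 0.001, -3.007]
force: [-0.8, -8.9, 4.2]
width: -0.2
gripper_force: 4.3
```

```bash
python3 st.py; python3 - <<'E'
from h import *
p=save('wrist','w4'); b=p['img'][:,:,::-1]
g=cv2.imread('pics/w4.png')
cv2.imwrite('pics/c5.png',g)
s=save('side','s4')
E
```

```text
t 8.15 jig [-60.8  19.7  29. ] rot [ 2.885e+00  1.000e-03 -3.007e+00] yawerr -0.01 w -0.19403674790421796
Fjig [-8.6  2.1  4.2]
```

View pics/c5.png

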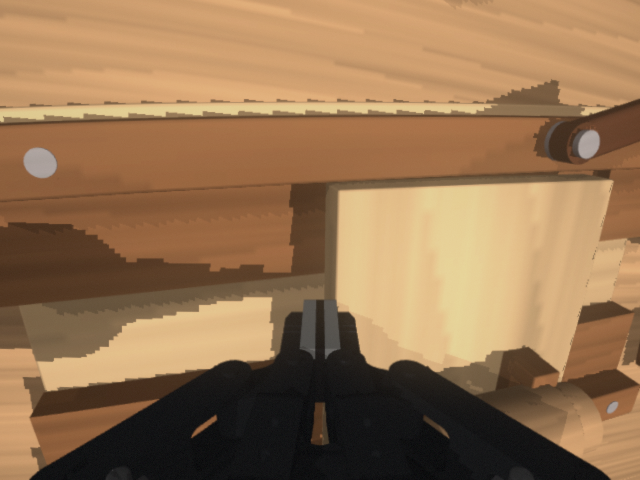

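```bash
python3 - <<'E'
from h import *
v=np.load('v.npy'); c,n=np.cos(v[2]),np.sin(v[2]); w=pickle.load(open('w4.pkl','rb'))
for o,z in (((338,187),58),((611,178),58),((588,143),64)):
    d=ray(w,o,z)[:2]-v[:2]; print((c*d[0]+n*d[1]).round(1),(-n*d[0]+c*d[1]).round(1))
E
```

```text
-61.3 75.6
76.5 72.5
50.1 89.9
```

>>> step_arm --series '[[[0,0,0,0,0.013,0.0036,1],[0,0,0,0,0.013,0.0036,1],[0,0,0,0,0.013,0.0036,1],[0,0,0,0,0.013,0.0036,1],[0,0,0,0,0.013,0.0036,1],[0,0,0,0,0.013,0.0036,1],[0,0,0,0,0.013,0.0036,1],[0,0,0,0,0.013,0.0036,1]]]'

```text
clock: 9.05
eef_pos: [615.9, -0.3, 29.0]
tool_rot: [2.886, 0.001, -3.008]
force: [-2.1, -9.7, 4.9]
width: -0.0
gripper_force: 4.8
```

>>> step_arm --series '[[[0,0,0,0,0.013,0.0036,1],[0,0,0,0,0.013,0.0036,1],[0,0,0,0,0.013,0.0036,1],[0,0,0,0,0.013,0.0036,1],[0,0,0,0,0.013,0.0036,1],[0,0,0,0,0.013,0.0036,1],[0,0,0,0,0.013,0.0036,1],[0,0,0,0,0.013,0.0036,1]]]'

```text
clock: 9.85
eef_pos: [613.8, 15.0, 28.9]
tool_rot: [2.886, 0.001, -3.008]
force: [-1.2, -11.8, 5.7]
width: 0.1
gripper_force: 5.4
```

>>> step_arm --series '[[[0,0,0,0,0.01,0.0027,1],[0,0,0,0,0.01,0.0027,1],[0,0,0,0,0.01,0.0027,1],[0,0,0,0,0.01,0.0027,1]]]'

```text
clock: 10.25
eef_pos: [612.6, 20.7, 28.8]
tool_rot: [2.887, 0.0, -3.008]
force: [-1.8, -12.2, 6.3]
width: -0.1
gripper_force: 5.9
```

>>> step_arm --series '[[[0,0,0,0,0.01,0.0027,1],[0,0,0,0,0.01,0.0027,1]]]'

```text
clock: 10.45
eef_pos: [611.6, 30.4, 28.8]
tool_rot: [2.879, -0.0, -3.005]
force: [-0.0, 0.5, 0.7]
width: 0.1
gripper_force: 0.0
```

>>> step_arm --series '[[[0,0,0,0,0.01,0.0027,1],[0,0,0,0,0.01,0.0027,1]]]'

```text
clock: 10.65
eef_pos: [611.0, 34.8, 28.7]
tool_rot: [2.878, -0.0, -3.003]
force: [-0.4, 0.0, 0.4]
width: -0.2
gripper_force: 0.0
```

>>> step_arm --series '[[[0,0,0,0,0,-0.1,1],[0,0,0,0,0,-0.3,1],[0.167,0,0,0,0,-0.3,1],[0.167,0,0,0,0,-0.3,1],[0,0,0,0.2,0,0,1],[0,0,0,0,0,0,1],[0,0,0,0,0,0,1]]]'

```text
clock: 11.35
eef_pos: [586.2, -3.2, 176.0]
tool_rot: [-3.141, 0.002, -3.004]
force: [-0.7, -0.8, -0.4]
width: 0.2
gripper_force: 0.0
```

```bash
python3 st.py; python3 - <<'E'
from h import *
from cell import ctrl
v=np.load('v.npy'); c,n=np.cos(v[2]),np.sin(v[2])
def W(x,y,z): return [v[0]+c*x-n*y,v[1]+n*x+c*y,z]
ims=[]
for k in ('wrist','scene','side'):
    p=save(k,k+'5')
    for d in ctrl.recognise(p,'button_peg')[:2]:
        X=ray(p,d['centre'],77.5)[:2]-v[:2]; print(k,round(d['score'],2),np.round(d['centre']),'peg jig',np.round([c*X[0]+n*X[1],-n*X[0]+c*X[1]],1))
    im=p['img'][:,:,::-1].copy()
    if k!='wrist':
        q=proj(p,W(50,0,50))[0].astype(int); a=im[q[1]-60:q[1]+60,q[0]-80:q[0]+80]; ims.append(cv2.resize(a,(400,300),interpolation=2))
    else: wr=cv2.resize(im,(400,300))
side=np.vstack(ims); 
l=np.vstack([wr,np.zeros_like(wr)])
cv2.imwrite('pics/c6.png',np.hstack([l,side]))
E
```

```text
t 11.35 jig [-44.3  49.3 176. ] rot [-3.141e+00  2.000e-03 -3.004e+00] yawerr -0.007 w 0.2174640130899363
Fjig [-0.7  0.8 -0.4]
wrist 0.87 [492. 155.] peg jig [ 76.2 102. ]
scene 0.58 [394. 249.] peg jig [89.3 75.9]
side 0.59 [270. 298.] peg jig [106.4 111.2]
side 0.47 [275. 281.] peg jig [67.3 93.7]
```

View pics/c6.png

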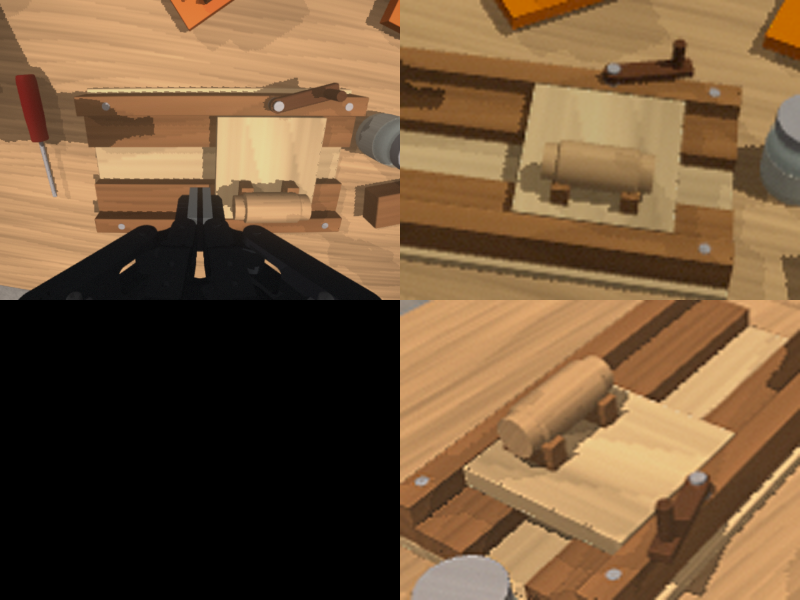

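```bash
python3 - <<'E'
from h import *
from scipy.optimize import least_squares
v=np.load('v.npy'); c,n=np.cos(v[2]),np.sin(v[2])
def W(x,y,z): return [v[0]+c*x-n*y,v[1]+n*x+c*y,z]
P={k:pickle.load(open(k+'5.pkl','rb')) for k in('scene','side')}
O={k:proj(P[k],W(50,0,50))[0].astype(int)-[80,60] for k in P}
C=[('scene',-70,75,(133,86)),('scene',70,75,(286,103)),('scene',70,-75,(272,230)),('scene',-70,-75,(112,208)),('side',70,75,(213,240)),('side',70,-75,(66,172)),('side',-70,75,(333,135))]
f=lambda u: np.concatenate([proj(P[k],W(u[0]+x,u[1]+y,u[2]))[0]-O[k]-np.array(o)/2.5 for k,x,y,o in C])
r=least_squares(f,[50,0,55],loss='soft_l1'); print(r.x.round(1)); print(r.fun.reshape(-1,2).round(1).tolist())
for x,z in ((50,50),(50,58),(56,58)): print(x,z,(f([x,0,z])**2).sum().round(1))
w=pickle.load(open('wrist5.pkl','rb'))
def jg(o,z): d=ray(w,o,z)[:2]-v[:2]; return np.round([c*d[0]+n*d[1],-n*d[0]+c*d[1]],1)
for o in ((217,117),(327,120)): print([jg(np.array(o)*1.6,z) for z in (50,58)])
print('pivot',jg(np.array((279,106))*1.6,64),'pegtop',jg(np.array((345,97))*1.6,92.5))
for th in (-.3,-.24,-.18): print(th,proj(w,W(50+60*np.cos(th),91-60*np.sin(th),92.5))[0]/1.6)
E
```

```text
[49.7 -1.7 49. ]
[[0.1, -1.0], [-0.8, -0.9], [0.9, 0.8], [-0.4, 1.4], [2.9, 2.0], [-2.5, -0.6], [0.0, -0.4]]
50 50 29.8
50 58 92.4
56 58 111.7
[array([-23.4,  74.1]), array([-23.9,  75.8])]
[array([117.6,  69.9]), array([113.2,  71.6])]
pivot [48.9 89.8] pegtop [110.3 104.1]
-0.3 [343.03277268  92.52383876]
-0.24 [343.35003753  95.83704898]
-0.18 [343.46542517  99.17015914]
```

>>> step_arm --series '[[[0,0,0,0.143,0.243,0,1],[0,0,0,0.143,0.243,0,1],[0,0,0,0.143,0.243,0,1],[0,0,0,0.143,0.243,0,1],[0,0,-0.13,0,0,0,1],[0,0,-0.14,0,0,0,1],[0,0,0,0,0,0,1],[0,0,0,0,0,0,1]]]'

```text
clock: 12.45
eef_pos: [481.3, 128.9, 174.5]
tool_rot: [3.141, -0.0, -2.796]
force: [-0.2, 0.7, 0.2]
width: 0.0
gripper_force: 0.0
```

```bash
python3 st.py
```

```text
t 12.45 jig [101.5 134.  174.5] rot [ 3.141 -0.    -2.796] yawerr 0.201 w 0.03427870017503837
Fjig [0.7 0.1 0.2]
```

>>> step_arm --series '[[[0,0,0,0,0,0.2,1],[0,0,0,0,0,0.2,1],[0,0,0,0,0,0.2,1],[0,0,0,0,0,0.15,1],[0,0,0,0,0,0.05,1],[0,0,0,0,0,0,1],[0,0,0,-0.04,0,0,1],[0,0,0,-0.04,0,0,1],[0,0,0,0,0,0,1]]]'

```text
clock: 13.35
eef_pos: [494.5, 134.3, 55.8]
tool_rot: [3.142, 0.004, -2.792]
force: [0.5, -0.1, -0.2]
width: -0.5
gripper_force: 0.0
```

```bash
python3 st.py
```

```text
t 13.35 jig [104.9 120.2  55.8] rot [ 3.142  0.004 -2.792] yawerr 0.205 w -0.518951001009506
Fjig [-0.2 -0.5 -0.2]
```

Now sweep along the arc: about 0.1 rad per row about the pivot.

>>> step_arm --series '[[[0,0,0,-0.02,0,0,1],[0,0,0.127,-0.04,0.011,0,1],[0,0,0.127,-0.04,0.011,0,1],[0,0,0.127,-0.04,0.011,0,1],[0,0,0.127,-0.04,0.011,0,1],[0,0,0,0,0,0,1]]]'

```text
clock: 13.95
eef_pos: [518.1, 146.1, 55.0]
tool_rot: [3.141, 0.001, 3.092]
force: [0.4, 0.3, -0.4]
width: -0.0
gripper_force: 0.0
```

```bash
python3 st.py; python3 - <<'E'
from h import *
from cell import ctrl
v=np.load('v.npy'); c,n=np.cos(v[2]),np.sin(v[2])
for k in ('scene','side'):
    p=save(k,k+'6')
    for d in ctrl.recognise(p,'button_peg')[:2]:
        X=ray(p,d['centre'],77.5)[:2]-v[:2]; print(k,round(d['score'],2),np.round(d['centre']),'peg jig',np.round([c*X[0]+n*X[1],-n*X[0]+c*X[1]],1))
E
```

```text
t 13.95 jig [113.2  95.1  55. ] rot [3.141e+00 1.000e-03 3.092e+00] yawerr -0.194 w -0.041108236260868965
Fjig [ 0.2 -0.5 -0.4]
scene 0.65 [395. 252.] peg jig [91.8 66.3]
side 0.76 [265. 297.] peg jig [109.2 102.9]
```

>>> step_arm --series '[[[0,0,0.127,-0.04,0.011,0,1],[0,0,0.127,-0.04,0.011,0,1],[0,0,0.127,-0.04,0.011,0,1],[0,0,0.127,-0.04,0.011,0,1],[0,0,0.127,-0.04,0.011,0,1]]]'

```text
clock: 14.65
eef_pos: [547.4, 146.2, 54.6]
tool_rot: [-3.141, -0.001, 2.591]
force: [-1.2, -0.3, 0.8]
width: -0.2
gripper_force: 0.3
```

```bash
python3 st.py; python3 - <<'E'
from h import *
from cell import ctrl
v=np.load('v.npy'); c,n=np.cos(v[2]),np.sin(v[2])
for k in ('scene','side'):
    p=save(k,k+'7')
    for d in ctrl.recognise(p,'button_peg')[:2]:
        X=ray(p,d['centre'],77.5)[:2]-v[:2]; print(k,round(d['score'],2),np.round(d['centre']),'peg jig',np.round([c*X[0]+n*X[1],-n*X[0]+c*X[1]],1))
E
```

```text
t 14.65 jig [109.1  66.1  54.6] rot [-3.141e+00 -1.000e-03  2.591e+00] yawerr -0.696 w -0.2303708470354343
Fjig [-0.1  1.2  0.8]
scene 0.55 [388. 259.] peg jig [76.6 42.9]
side 0.92 [261. 290.] peg jig [98.5 88.1]
```

>>> step_arm --series '[[[0,0,0.127,-0.04,0.011,0,1],[0,0,0.127,-0.04,0.011,0,1],[0,0,0.127,-0.04,0.011,0,1],[0,0,0.127,-0.04,0.011,0,1],[0,0,0.127,-0.04,0.011,0,1]]]'

```text
clock: 15.35
eef_pos: [574.7, 132.4, 54.6]
tool_rot: [-3.141, -0.001, 2.094]
force: [-0.1, 0.6, 0.3]
width: 0.1
gripper_force: 0.3
```

>>> step_arm --series '[[[0,0,0.127,-0.04,0.011,0,1],[0,0,0.127,-0.04,0.011,0,1],[0,0,0.1,-0.035,0.009,0,1],[0,0,0,0,0,0,1]]]'

```text
clock: 15.75
eef_pos: [586.6, 117.8, 54.6]
tool_rot: [-3.141, 0.0, 1.818]
force: [0.8, -0.3, 0.5]
width: 0.2
gripper_force: 0.0
```

```bash
python3 st.py
```

```text
t 15.75 jig [75.3 31.4 54.6] rot [-3.141  0.     1.818] yawerr -1.469 w 0.21003850401214258
Fjig [-0.4 -0.8  0.5]
```

>>> step_arm --series '[[[0,0,0,0.1,0,0,1],[0,0,0,0.1,0,0,1],[0,0,0,0,0,-0.2,1],[0,0,0,0,0,-0.3,1],[0,0,0,0,0,-0.3,1],[0,0,0,-0.3,-0.2,0,1],[0,0,0,-0.3,-0.3,0,1],[0,0,0,-0.3,-0.3,0,1],[0,0,0,0,0,0,1],[0,0,0,0,0,0,1]]]'

```text
clock: 16.75
eef_pos: [510.7, 15.6, 175.0]
tool_rot: [3.141, -0.001, 1.817]
force: [0.8, 0.9, 0.5]
width: -0.2
gripper_force: 0.0
```

```bash
python3 st.py; python3 - <<'E'
from h import *
from cell import ctrl
v=np.load('v.npy'); c,n=np.cos(v[2]),np.sin(v[2])
def W(x,y,z): return [v[0]+c*x-n*y,v[1]+n*x+c*y,z]
for k in ('wrist','scene','side'):
    p=save(k,k+'8'); im=p['img'].astype(float).sum(2)
    for th in ('button_peg','turn_button','carriage'):
      for d in ctrl.recognise(p,th)[:3]:
        z=dict(button_peg=77.5,turn_button=62,carriage=55)[th]
        X=ray(p,d['centre'],z)[:2]-v[:2]; print(k,th,round(d['score'],2),np.round(d['centre']),'jig',np.round([c*X[0]+n*X[1],-n*X[0]+c*X[1]],1))
    # mean brightness of bar-top samples per hypothesised angle (bar is dark)
    r=[]
    for t in np.arange(-.4,1.7,.1):
        q=proj(p,[W(50+s*np.cos(t),91-s*np.sin(t),62.5) for s in np.arange(15,50,3)]).round().astype(int)
        ok=[(0<=a<640 and 0<=b<480) for a,b in q]
        r.append(f"{t:.1f}:{np.mean([im[b,a] for (a,b),o in zip(q,ok) if o]) if any(ok) else -1:.0f}")
    print(*r)
E
```

```text
t 16.75 jig [-14.9 121.2 175. ] rot [ 3.141e+00 -1.000e-03  1.817e+00] yawerr -1.469 w -0.15337265200899117
Fjig [ 0.8 -0.9  0.5]
wrist button_peg 0.91 [418. 139.] jig [55.7 60.5]
wrist turn_button 0.79 [413. 139.] jig [54.8 60.1]
wrist carriage 0.97 [491. 157.] jig [47.5 -3.2]
wrist carriage 0.7 [462. 245.] jig [-24.    3.4]
-0.4:349 -0.3:286 -0.2:332 -0.1:334 -0.0:336 0.1:339 0.2:343 0.3:314 0.4:361 0.5:385 0.6:420 0.7:438 0.8:453 0.9:452 1.0:440 1.1:396 1.2:334 1.3:235 1.4:235 1.5:236 1.6:238
scene button_peg 0.72 [380. 261.] jig [58.9 34.1]
scene turn_button 0.51 [380. 257.] jig [59.6 59.9]
scene turn_button 0.41 [329. 292.] jig [-40.6 -59.6]
scene carriage 0.97 [368. 285.] jig [ 40.1 -19.8]
scene carriage 0.97 [480. 232.] jig [287.9 181.9]
scene carriage 0.91 [193. 208.] jig [-420.7  158.9]
-0.4:413 -0.3:409 -0.2:405 -0.1:402 -0.0:401 0.1:319 0.2:285 0.3:275 0.4:275 0.5:278 0.6:264 0.7:271 0.8:285 0.9:296 1.0:298 1.1:253 1.2:194 1.3:148 1.4:136 1.5:168 1.6:162
side button_peg 0.56 [257. 279.] jig [79.  64.4]
side turn_button 0.92 [259. 278.] jig [62.2 53.7]
side carriage 0.82 [269. 439.] jig [298.1 246.4]
side carriage 0.81 [426. 194.] jig [-390.9  205.2]
side carriage 0.69 [395. 306.] jig [ -5.4 289.5]
-0.4:275 -0.3:302 -0.2:301 -0.1:291 -0.0:300 0.1:302 0.2:281 0.3:352 0.4:409 0.5:420 0.6:404 0.7:373 0.8:356 0.9:304 1.0:241 1.1:184 1.2:208 1.3:221 1.4:219 1.5:211 1.6:235
```

```bash
python3 -c "
from cell import ctrl
print(ctrl.finish_job())"
```

```text
the job is handed in; nothing more can be done
None
```

I handed the job in with the carriage in its notches, the turn-button across the board at about 1.4 rad and the arm clear; the hand-in returned no verdict. The carriage position is from a camera fit (x about 49.7 mm, top about 49 mm high), and I didn't re-measure the jar, offcut and screwdriver at the end, but nothing was pushed near them.

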